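# Refit the drip grid in the buffet drip tray

## Task

Put the washed round drip grid back into the black drip tray on the breakfast buffet: take it off the little wire drying rack, lay it flat on the plain end of the tray's polished deck, and slide it along the deck, keeping it down, until you feel it drop fully home and level in its round seat. Go gently: more than about 20 N on the polished deck marks it, so use light fingertip pressure and never lower or drop the grid onto the seat end from above. Then let go, and leave everything else on the table where it stands.

Things in the scene. Friction and masses are not known exactly. Their poses are not given: they have to be found in the camera images.
- grid: The drip grid: flat bright steel disc with dark slots on top, 60 mm diameter, 7 mm thick, about 90 g; smooth on the deck (friction about 0.3). Origin: centre of its underside; z is the disc's axis, up. At the start it lies level on the wire rack, its rim overhanging the rack by about 12 mm on both long sides.
- rack: Fixed little wire drying rack, 120 mm long (its x) by 36 mm wide (its y), top 14 mm above the table. Origin: centre of its underside on the table. The grid is best pinched across the rack's width (along the rack's y).
- tray: Fixed drip tray: black frame 300 mm long (its x) by 126 mm wide (its y), 26 mm high, on screw feet that hold it level 0 to 12 mm above the table. Origin: centre of its underside, z up. A polished metal deck 262 by 114 mm is clipped in, flat top 28 mm above the origin. Plain end towards -x, end with the round seat towards +x. Grid's underside above the origin: 28 mm on the deck, 23 mm in the seat.
- deck_plain (a point): Point on the deck's top surface, on the tray's long middle line, 65 mm from the tray's origin towards its plain (-x) end; same axes as the tray. Plain flat deck for 40 mm all round it. The deck sits on rubber pads and gives straight down by about 0.07 mm per newton; it does not shift sideways under light forces.
- seat_about (a point): Point at deck height where the seat would be with the deck midway, 60 mm from the tray's origin towards +x; same axes as the tray. The seat is a round pocket 63 mm across, 5 mm deep, flat-floored. The deck is clipped in with play along the tray's length: the real seat centre is anywhere up to 12 mm from here along the tray's x, and on its middle line. Not measured: feel for it (or look).
- jug: Steel milk jug with handle, 72 mm across, 100 mm tall, a bystander. Origin: centre of its underside.
- cup: White coffee cup with handle, 80 mm across, 70 mm tall, a bystander. Origin: centre of its underside.
- tumbler: Glass tumbler, 66 mm across, 100 mm tall, a bystander. Origin: centre of its underside.
- tin1: Gold jam portion tin, 46 mm across, 16 mm high, a bystander. Origin: centre of its underside.
- tin2: A second gold jam portion tin, 46 mm across, 16 mm high, a bystander. Origin: centre of its underside.
- spoon: Steel teaspoon, 140 mm long, lying on the table, a bystander.
Things that resemble listed ones, but are neither listed nor needed, are in the scene too. What is shaped like the grid but red is not meant.

How it is judged:
On the way, in this order (a step that is already met when the one before it is completed fails the run):
1. the grid lies flat on the plain end of the deck (x of grid in the frame of tray between -0.14 and -0.02 m and y of grid in the frame of tray between -0.04 and 0.04 m and z of grid in the frame of tray between 0.0265 and 0.0295 m and angle between the z axis of grid and the z axis of tray, either way round below 0.05 rad and contact force between grid and tray above 0.2 N), for 0.2 s.
2. the grid has dropped level into its seat (x of grid in the frame of tray above 0.04 m and z of grid in the frame of tray below 0.0245 m and angle between the z axis of grid and the z axis of tray, either way round below 0.04 rad), for 0.2 s.
At the end, for the whole second after the job is handed in: The grid lies at rest and level (within 0.03 rad) in the round seat of the drip tray, its underside within 1.5 mm of the seat's floor (23 mm above the tray's origin), let go (x of grid in the frame of tray between 0.04 and 0.08 m and y of grid in the frame of tray between -0.006 and 0.006 m and z of grid in the frame of tray between 0.0215 and 0.0245 m and angle between the z axis of grid and the z axis of tray, either way round below 0.03 rad and linear speed of grid below 0.01 m/s); the robot touches nothing.
It fails at once if the grid is pressed or pushed against the tray with more than 20 N (contact force between grid and tray above 20 N).
It fails at once if the robot itself bears on the tray with more than 20 N (contact force between any of the fingers, the arm and tray above 20 N).
It fails at once if the grid is lowered, dropped or lifted over the seat end of the deck, more than 6 mm (and less than 30 mm) clear of the deck (x of grid in the frame of tray between 0 and 0.14 m and y of grid in the frame of tray between -0.06 and 0.06 m and z of grid in the frame of tray between 0.034 and 0.058 m).
It fails at once if a bystander is moved more than 20 mm (distance of any of jug, cup, tumbler, tin1, tin2, spoon from where it was at the start of the episode above 0.02 m).
It also fails if it takes over 64 s, if anything falls off the work surface, if the arm or the gripper's body presses on something with over 40 N, if the wrist force passes 120 N, or if a joint passes its speed limit or range.

## Robot

A 6-joint arm with a two-finger parallel gripper is mounted at the origin on the work surface. World frame = base frame: x ahead of the robot, y to its left, z up, the work surface at z = 0. Lengths are in m, angles in rad, forces in N, time in s.
With the tool pointing down it reaches from about 0.325 to 0.85 m from the base axis. Payload 15.5 kg.
Tool frame: the origin (TCP) lies midway between the tips of the shut fingers; the grasp point (between the pads) lies 19 mm behind it; z points along the fingers, y is the direction in which the jaws open and shut (so a half turn about z gives the same grasp; the last joint's range is limited). The gripper opens to 91 mm and grips with 3 to 60 N. Pads are 32 mm wide; open, the fingers measure 118 mm over their backs; the gripper's body (76 mm by 178 mm) begins 60 mm behind the grasp point.
Start: joints at [-1.391, 0.494, 1.345, -0, 1.302, -0.096], TCP at [0.17, -0.601, 0.214] pointing down, gripper open.
Joint ranges: [-2.91, 2.91], [-0.82, 2.16], [0.22, 2.67], [-1.22, 4.37], [0.12, 2.79], [-3.08, 3.08]. Speed limits (rad/s): [1.89, 1.89, 2.57, 3.01, 3.01, 3.01].

## Interface

Orientations are given as a 3x3 rotation matrix whose columns are the frame's x, y, z axes.
In Python, from cell import ctrl, optics gives the robot as it stands. The module is installed in compiled form; this text tells all that it offers.
- The arm moves only by the tool arm_command, never from a script. Its arguments are lists of equal length, an entry for each row: "delta_pos": the shift along the tool's x, y, z in m, a list of three; "turn": the turn, a rotation vector about the tool's x, y, z in rad, a list of three; "hand": the opening, from 0 (shut) to 1 (fully open). In form: {"delta_pos": [[x, y, z], ...], "turn": [[ax, ay, az], ...], "hand": [hand, ...]}. A call has exactly 8 rows; each row shifts and turns the commanded pose from where the row before left it, along the tool's axes as they then stand; what a row does not reach is not made up. A row lasts 1/8 s, in which the tool goes at most 62.5 mm and 10.7 degrees, less where a joint would pass 70% of its speed; a pose out of reach is approached as far as the arm can. A call with a gripper value outside its range is refused whole. The fingers move at their own pace and stop on an object; the grip force is fixed at half the most. Time passes only in rows, so rows that do not move let the fingers close, or fill a call up. It gives the time, the measured TCP pose, the force and the opening at its end, in the units of the state.
- ctrl.read_state(): the state, without advancing time (a new reading comes with each control period).
- optics.capture(name): name is "scene" or "top"; returns the picture (400x640x3 uint8, blue, green, red); there is no depth.
- optics.camera_info(name): a dict with "fov_y" (degrees; the focal length in pixels is half the picture's height over the tangent of half this angle, whatever the lens; pixels are square), "cx", "cy" (the principal point, pixels), "R" (3x3) and "t" (3): a world point X has camera coordinates R X + t. Camera axes: x right, y down, z forward; pixel columns grow to the right and rows downward; lengths in m; the calibration is good to about 2 mm. A picture is of the moment at which its call begins. camera_info takes no time and is no camera call.
- ctrl.sign_off(): hands the job in, once; it reports no verdict.
The state is a dict: "time_s": time; "qpos": joint angles; "dq": joint speeds; "tau": joint torques, N m; "ee_pos": TCP position; "tcp_rot": TCP orientation; "ft_force": force on the tool from outside, world axes, zero at the start; "torque": the same for the moment, N m; "gripper_width": opening from 0.0 (shut) to 1.0 (fully open).
Only numpy, scipy, OpenCV 4.12 (cv2) and the standard library are available. Lean on these libraries where they do the work, as an engineer would, in place of code of your own. Each camera call takes 0.05 s, during which the arm holds its last target. There are 200 camera calls.

## Working session

There is one attempt and no reset: what is moved stays moved. The work goes in short steps, Python scripts to look and compute and a tool call to move; the robot and the scene stay as the last step left them, time stands still between calls to the robot, and variables do not carry over. Pictures are saved under pics/ and viewed, on a budget of 10 in all, crops included, one or two more only if the job needs it, and the job is handed in when it is done.

Besides the shell and the picture viewer there is one more tool, called after "Call:" by a JSON object that holds its "fn" and its "kwargs", one argument or row to a line. arm_command: Moves the arm, as the interface text tells. Its arguments: {"type":"object","properties":{"delta_pos":{"type":"array","items":{"type":"array","items":{"type":"number"}}},"turn":{"type":"array","items":{"type":"array","items":{"type":"number"}}},"hand":{"type":"array","items":{"type":"number"}}},"required":["delta_pos","turn","hand"]}

```bash
mkdir -p pics
python3 - <<'E'
from cell import ctrl, optics
import cv2
for n in("scene","top"):
    cv2.imwrite(f"pics/{n}0.png",optics.capture(n)); i=optics.camera_info(n); print(n,i)
s=ctrl.read_state(); print(s)
E
```

```text
scene {'fov_y': 46.38358004773548, 'cx': 326.0018442758411, 'cy': 214.22421679567003, 'R': array([[-0.87502396,  0.48399045, -0.00929037],
       [ 0.27502767,  0.48125592, -0.83231756],
       [-0.3983627 , -0.73085292, -0.55422122]]), 't': array([ 0.51372847, -0.11082877,  1.47190556])}
top {'fov_y': 57.28238733964793, 'cx': 321.4158798963248, 'cy': 200.53743352822192, 'R': array([[ 0.00768819, -0.99948885,  0.03103109],
       [-0.99465908, -0.01083784, -0.10264435],
       [ 0.10292819, -0.03007621, -0.99423398]]), 't': array([-0.03132214,  0.60507688,  0.88763953])}
{'time_s': 0.1, 'qpos': array([-1.39055160e+00,  4.94105847e-01,  1.34604131e+00, -1.35033848e-05,
        1.30251478e+00, -9.54873861e-02]), 'dq': array([ 0.00088924, -0.00157402, -0.00046002,  0.0005862 , -0.00054349,
        0.0015723 ]), 'tau': array([ 5.62353758e-03, -8.80236125e+01, -3.82544839e+01,  7.09143095e-02,
        4.81814495e-02, -3.34568733e-05]), 'ee_pos': array([ 0.17010352, -0.60106101,  0.21341679]), 'tcp_rot': array([[ 9.62225171e-01,  2.72254806e-01, -2.04501742e-04],
       [ 2.72254868e-01, -9.62224602e-01,  1.04963513e-03],
       [ 8.89916019e-05, -1.06566194e-03, -9.99999428e-01]]), 'ft_force': array([ 0.41145185, -0.74520221, -0.01401607]), 'torque': array([-0.05812199,  0.03167164, -0.02593847]), 'gripper_width': 1.000158739157703}
```

View pics/scene0.png

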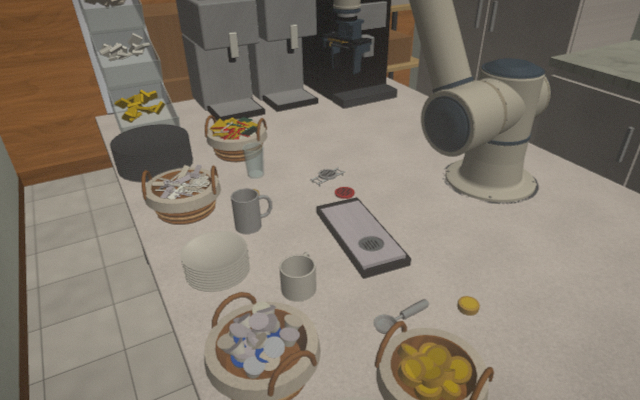

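View pics/top0.png

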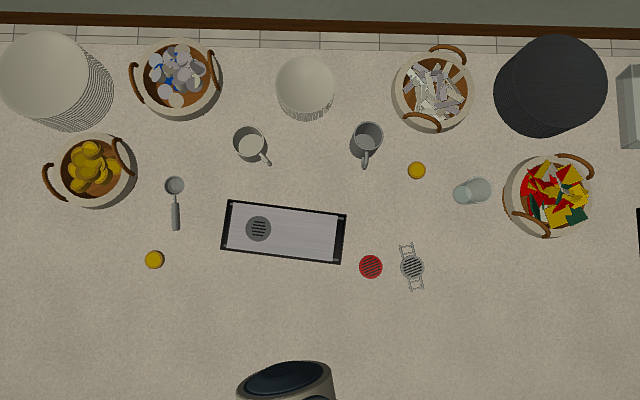

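The scene view shows the grid on its rack at about (327,175), with the red decoy at (345,193). The tray's seat is at (371,243). In the top view the grid is at (412,266), the tray spans (221..347, 200..265), and the seat is at (258,229), so the plain end points toward -y.

```bash
cat > h.py <<'E'
import numpy as np, cv2
from cell import ctrl, optics
def cam(n):
    i=optics.camera_info(n); f=200/np.tan(np.radians(i["fov_y"]/2))
    return np.array([[f,0,i["cx"]],[0,f,i["cy"]],[0,0,1]]),np.array(i["R"]),np.array(i["t"])
def onplane(n,p,z):
    K,R,t=cam(n); d=R.T@np.linalg.inv(K)@[p[0],p[1],1]; c=-R.T@t
    return c+d*(z-c[2])/d[2]
def proj(n,X):
    K,R,t=cam(n); q=K@(R@np.asarray(X)+t); return q[:2]/q[2]
def tri(p1,p2):
    P=[K@np.c_[R,t] for K,R,t in map(cam,("scene","top"))]
    X=cv2.triangulatePoints(P[0],P[1],np.float64(p1).reshape(2,1),np.float64(p2).reshape(2,1)); return (X[:3]/X[3]).ravel()
def quad(mask):
    c=max(cv2.findContours(mask,cv2.RETR_EXTERNAL,cv2.CHAIN_APPROX_NONE)[0],key=cv2.contourArea)
    h=cv2.convexHull(c); return cv2.approxPolyN(h,4,None,-1,True).reshape(-1,2),cv2.contourArea(c)
E
python3 - <<'E'
from h import *
for n,b in(("scene",(310,190,415,280)),("top",(212,192,355,272))):
    im=cv2.imread(f"pics/{n}0.png"); x0,y0,x1,y1=b
    m=np.zeros(im.shape[:2],np.uint8); m[y0:y1,x0:x1]=(im[y0:y1,x0:x1].max(2)<60)*255
    q,a=quad(m); print(n,"black",q.tolist(),a)
    print([onplane(n,p,.032).round(4).tolist() for p in q])
    # deck = interior
    m2=np.zeros_like(m); cv2.fillConvexPoly(m2,np.int32(q),255); m2=cv2.erode(m2,np.ones((3,3)))&~m
    q2,a=quad(m2); print("deck",q2.tolist(),a,[onplane(n,p,.034).round(4).tolist() for p in q2])
a=cv2.resize(cv2.imread("pics/scene0.png")[155:285,300:420],None,fx=3.3,fy=3.3,interpolation=cv2.INTER_CUBIC)
b=cv2.resize(cv2.imread("pics/top0.png")[190:300,215:435],None,fx=1.8*2,fy=3.6,interpolation=cv2.INTER_CUBIC)
cv2.imwrite("pics/c_top.png",b);
c=cv2.resize(cv2.imread("pics/scene0.png")[160:280,300:420],None,fx=4.9,fy=4.9,interpolation=cv2.INTER_CUBIC); cv2.imwrite("pics/c_sc.png",c)
E
```

```text
Traceback (most recent call last):
  File "h.py", line 16, in quad
    h=cv2.convexHull(c); return cv2.approxPolyN(h,4,None,-1,True).reshape(-1,2),cv2.contourArea(c)
                                ~~~~~~~~~~~~~~~^^^^^^^^^^^^^^^^^^
cv2.error: OpenCV(4.12.0) /io/opencv/modules/imgproc/src/approx.cpp:987: error: (-215:Assertion failed) (curve.cols == 1 && curve.rows >= nsides) || (curve.rows == 1 && curve.cols >= nsides) in function 'approxPolyN'
```

Run:
```python
import cv2,numpy as np
t=cv2.imread("pics/top0.png"); s=cv2.imread("pics/scene0.png")
cv2.imwrite("pics/c_top.png",cv2.resize(t[190:300,215:435],None,fx=3.6,fy=3.6,interpolation=cv2.INTER_CUBIC))
cv2.imwrite("pics/c_sc.png",cv2.resize(s[160:280,300:420],None,fx=4.9,fy=4.9,interpolation=cv2.INTER_CUBIC))
print(t[232,215:235].max(1),t[232,300],t[258,395:430].tolist()); print(s[230,310:380].max(1))
```

```text
[155 155 157 153 157 162 170  81  18  19  23  28  22  60 159 147 145 143
 144 144] [138 142 146] [[136, 152, 160], [133, 150, 157], [134, 150, 158], [136, 151, 161], [138, 155, 164], [140, 156, 166], [142, 158, 167], [126, 135, 133], [91, 97, 94], [80, 86, 87], [109, 115, 118], [110, 117, 119], [111, 118, 119], [115, 124, 124], [117, 126, 127], [86, 92, 93], [54, 58, 58], [8, 6, 7], [56, 59, 60], [86, 92, 93], [115, 126, 126], [118, 125, 127], [112, 118, 120], [109, 116, 117], [112, 119, 119], [120, 134, 142], [138, 155, 165], [140, 155, 164], [138, 154, 163], [131, 147, 155], [135, 150, 157], [137, 151, 162], [135, 151, 160], [136, 152, 160], [134, 151, 160]]
[171 174 168 175 172 171 173 171 171 170 173 173 170 169 169 170 172 171
 144  84  64  62  62  60  69  83 124 154 156 158 157 159 157 160 157 160
 157 156 158 159 158 160 159 158 158 155 155 157 154 152 154 156 156 153
 154 156 154 151 156 152 156 157 157 155 152 153 150 151 153 154]
```

View pics/c_top.png

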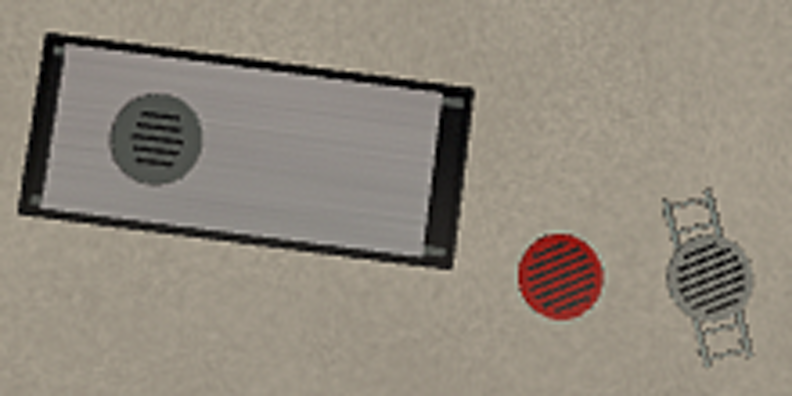

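View pics/c_sc.png

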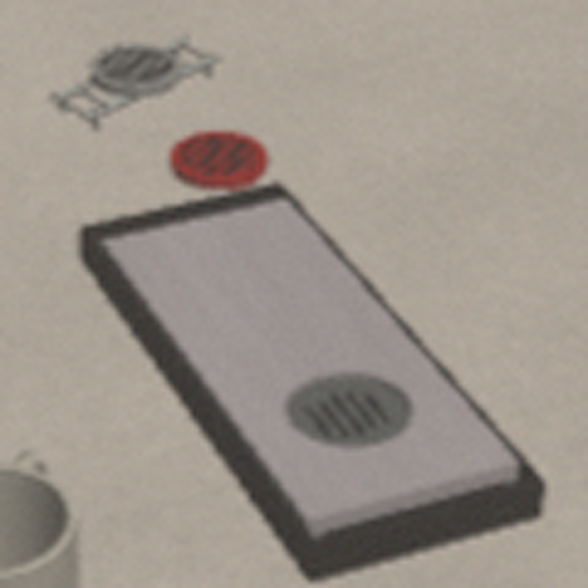

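The crops are clear. The deck is shifted toward the seat end: in the top crop there is a wide black gap at the plain end, x about 430-470. The seat is at crop (156,139) and the grid at crop (710,276), with the rack running about 10° off vertical.

```bash
cat >> h.py <<'E'
def quad(mask):
    c=max(cv2.findContours(mask,cv2.RETR_EXTERNAL,cv2.CHAIN_APPROX_NONE)[0],key=cv2.contourArea)
    r=cv2.approxPolyN(cv2.convexHull(c).astype(np.float32),4,None,-1,False).reshape(-1,2)
    return r,cv2.contourArea(c)
E
python3 - <<'E'
from h import *
U=8
def up(n,b):
    im=cv2.imread(f"pics/{n}0.png"); x0,y0,x1,y1=b
    return cv2.resize(im[y0:y1,x0:x1],None,fx=U,fy=U,interpolation=cv2.INTER_CUBIC),np.array([x0,y0])
back=lambda p,o:(np.asarray(p)+.5)/U-.5+o
res={}
for n,b,th,dk in(("top",(212,192,355,272),85,105),("scene",(310,190,415,278),115,115)):
    im,o=up(n,b); v=im.max(2)
    m=(v<th).astype(np.uint8)*255
    q,a=quad(m); q=back(q,o); 
    print(n,"frame",q.round(1).tolist())
    # deck: not dark, not table: inside frame hull
    h=np.zeros_like(m); c=max(cv2.findContours(m,0,1)[0],key=cv2.contourArea); cv2.fillConvexPoly(h,cv2.convexHull(c),255)
    d=cv2.morphologyEx(cv2.erode(h,np.ones((9,9)))&~m,cv2.MORPH_OPEN,np.ones((15,15)))
    q2,a2=quad(d); print("deck",back(q2,o).round(1).tolist())
    # seat: grey-dark blob inside the deck
    inn=cv2.erode(h,np.ones((121,121) if n=="top" else (61,61)))
    s=((v<128)&(inn>0)).astype(np.uint8)*255; s=cv2.morphologyEx(s,cv2.MORPH_OPEN,np.ones((9,9)))
    c=max(cv2.findContours(s,0,1)[0],key=cv2.contourArea); e=cv2.fitEllipse(c); print("seat",back(e[0],o).round(2),np.array(e[1])/U); res[n]=(q,back(q2,o),back(e[0],o))
print("seat tri",tri(res["scene"][2],res["top"][2]))
for z in(.028,.034,.04):
    F=np.array([onplane("top",p,z-.002)[:2] for p in res["top"][0]]); D=np.array([onplane("top",p,z)[:2] for p in res["top"][1]])
    print(z,"frame",F.round(4).tolist(),[np.linalg.norm(F[i]-F[i-1]).round(4) for i in range(4)],"deck",[np.linalg.norm(D[i]-D[i-1]).round(4) for i in range(4)],D.round(4).tolist())
    print("seat top",onplane("top",res["top"][2],z).round(4),"scene",onplane("scene",res["scene"][2],z).round(4))
# deck corner triangulation: match by nearest projection
for p in res["top"][1]:
    w=onplane("top",p,.034); j=np.argmin([np.linalg.norm(proj("scene",w)-s) for s in res["scene"][1]]); print("deckcorner",tri(res["scene"][1][j],p).round(4), (proj("scene",w)-res["scene"][1][j]).round(1))
# grid and red
im,o=up("top",(395,245,432,285)); bg=np.array([135,151,160.])
hsv=cv2.cvtColor(im,cv2.COLOR_BGR2HSV); m=(((hsv[...,1]<28)|(hsv[...,2]<110))).astype(np.uint8)*255
m=cv2.morphologyEx(cv2.morphologyEx(m,cv2.MORPH_CLOSE,np.ones((21,21))),cv2.MORPH_OPEN,cv2.getStructuringElement(2,(121,121)))
c=max(cv2.findContours(m,0,1)[0],key=cv2.contourArea); e=cv2.fitEllipse(c); pg=back(e[0],o); print("grid px",pg,np.array(e[1])/U,"world",onplane("top",pg,.021).round(4), "diam", e[1][0]/U*np.linalg.norm(onplane("top",pg,.021)-onplane("top",pg+[1,0],.021)))
# rack ends, crop picks: (690,197) and (727,358)
A=[onplane("top",np.array(p)/3.6+[215,190],.014) for p in((690,197),(727,358))]; print("rack ends",np.array(A).round(4),np.linalg.norm(A[0]-A[1]),"mid",((A[0]+A[1])/2).round(4))
im,o=up("scene",(310,160,345,190))
E
```

```text
top frame [[346.6, 213.9], [340.2, 264.8], [219.1, 249.2], [227.0, 198.3]]
deck [[337.9, 215.2], [332.5, 261.4], [225.0, 247.7], [232.5, 201.4]]
seat [257.84 228.25] [25.91263199 26.3880825 ]
scene frame [[415.8, 263.3], [362.8, 278.8], [311.7, 206.7], [356.6, 196.4]]
deck [[407.9, 256.2], [363.7, 268.5], [319.9, 208.5], [358.4, 199.8]]
seat [370.95 243.26] [14.77497673 25.71948624]
seat tri [0.53398504 0.13140602 0.03375281]
0.028 frame [[0.5727, -0.0897], [0.4459, -0.0739], [0.4822, 0.2262], [0.609, 0.2109]] [np.float64(0.3028), np.float64(0.1278), np.float64(0.3023), np.float64(0.1277)] deck [np.float64(0.2661), np.float64(0.1156), np.float64(0.2678), np.float64(0.1159)] [[0.5691, -0.0676], [0.4543, -0.0545], [0.4862, 0.2113], [0.6012, 0.1966]]
seat top [0.5347 0.1319 0.028 ] scene [0.5292 0.1254 0.028 ]
0.034 frame [[0.5723, -0.0891], [0.4463, -0.0734], [0.4824, 0.2247], [0.6083, 0.2095]] [np.float64(0.3008), np.float64(0.127), np.float64(0.3003), np.float64(0.1268)] deck [np.float64(0.2644), np.float64(0.1148), np.float64(0.266), np.float64(0.1151)] [[0.5687, -0.0672], [0.4546, 
[... 211 characters left out ...]
 np.float64(0.1262), np.float64(0.2983), np.float64(0.126)] deck [np.float64(0.2626), np.float64(0.1141), np.float64(0.2643), np.float64(0.1144)] [[0.5683, -0.0667], [0.455, -0.0538], [0.4866, 0.2086], [0.6, 0.194]]
seat top [0.5344 0.1302 0.04  ] scene [0.5384 0.1383 0.04  ]
deckcorner [ 0.5686 -0.0671  0.0348] [-0.   0.2]
deckcorner [ 0.4539 -0.0536  0.0345] [-0.5  0.1]
deckcorner [0.4842 0.2124 0.0297] [-1.9 -1.6]
deckcorner [0.5989 0.1976 0.0292] [-1.8 -1.9]
grid px [411.67730904 266.89542007] [22.20743942 29.01503754] world [ 0.4414 -0.2541  0.021 ] diam 0.05623781359128567
rack ends [[ 0.4965 -0.2442  0.014 ]
 [ 0.3849 -0.2684  0.014 ]] 0.11416356487888699 mid [ 0.4407 -0.2563  0.014 ]
```

Measured: deck top z≈0.0345, seat ≈(0.534,0.131), tray axis ≈(0.120,0.993) and grid ≈(0.441,-0.2545), with sizes matching those given. Plan:
- Pinch the grid near its lower rim.
- Set it on the plain end with the jaws along the tray's length.
- Open slightly, raise the tips to about 3 mm above the deck, and push with the rear finger until it drops.

First I move above the grid.

Call:
{"fn": "arm_command", "kwargs": {
  "delta_pos": [
    [0.0444, -0.0325, 0.0115],
    [0.0444, -0.0325, 0.0115],
    [0.0444, -0.0325, 0.0115],
    [0.0444, -0.0325, 0.0115],
    [0.0444, -0.0325, 0.0115],
    [0.0444, -0.0325, 0.0115],
    [0.0444, -0.0325, 0.0115],
    [0.0444, -0.0325, 0.0115]
  ],
  "turn": [
    [0, 0, 0],
    [0, 0, 0],
    [0, 0, 0],
    [0, 0, 0],
    [0, 0, 0],
    [0, 0, 0],
    [0, 0, 0],
    [0, 0, 0.063]
  ],
  "hand": [0.85, 0.85, 0.85, 0.85, 0.85, 0.85, 0.85, 0.85]
}}

```text
time_s: 1.1
ee_pos: [0.442, -0.2529, 0.1215]
tcp_rot: [[0.978, 0.21, -0.0], [0.21, -0.978, 0.0], [-0.0, -0.0, -1.0]]
ft_force: [0.1, -0.5, -0.8]
gripper_width: 0.848
```

```bash
cat >> h.py <<'E'
def to(X,ang=None):
    "tool-frame shift to world X; tool-z turn bringing jaw axis (tool y) to world angle ang deg"
    s=ctrl.read_state(); R=s["tcp_rot"]; a=np.degrees(np.arctan2(R[1,1],R[0,1]))
    print("t",round(s["time_s"],2),"pos",s["ee_pos"].round(4),"jaw",round(a,2),"tilt",R[:,2].round(4),"F",s["ft_force"].round(2),"w",round(s["gripper_width"],4))
    print("shift",(R.T@(np.array(X)-s["ee_pos"])).round(4), "turn z",None if ang is None else round(np.radians(-(ang-a)),4))
E
python3 -c "
from h import *
to([.441,-.2545,.016],-77.8)
cv2.imwrite('pics/a.png',np.vstack([cv2.resize(optics.capture('scene')[130:230,270:430],None,fx=3,fy=3),cv2.resize(optics.capture('top')[230:310,340:500],None,fx=3,fy=3)]))"
```

```text
t 1.1 pos [ 0.442  -0.2529  0.1215] jaw -77.87 tilt [-0.  0. -1.] F [ 0.11 -0.55 -0.84] w 0.8476
shift [-0.0013  0.0013  0.1055] turn z -0.0013
```

View pics/a.png

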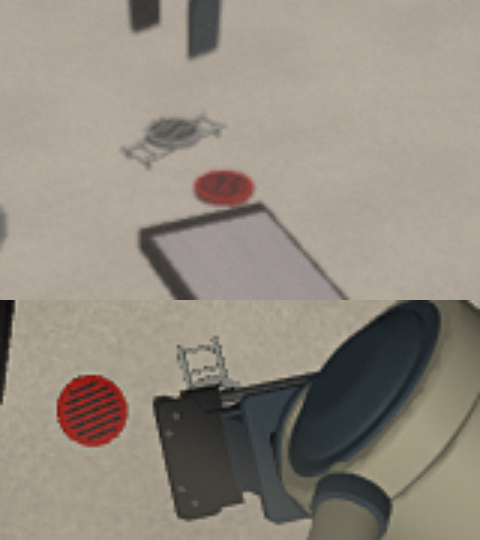

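The scene crop shows the open fingers at (145,25) and (205,50), straddling the grid at (172,130). The top crop shows the hand over the rack, clear of the red disc. Descending to pinch.

Call:
{"fn": "arm_command", "kwargs": {
  "delta_pos": [
    [-0.0013, 0.0013, 0.03],
    [0, 0, 0.03],
    [0, 0, 0.022],
    [0, 0, 0.015],
    [0, 0, 0.0085],
    [0, 0, 0],
    [0, 0, 0],
    [0, 0, 0]
  ],
  "turn": [
    [0, 0, 0],
    [0, 0, 0],
    [0, 0, 0],
    [0, 0, 0],
    [0, 0, 0],
    [0, 0, 0],
    [0, 0, 0],
    [0, 0, 0]
  ],
  "hand": [0.85, 0.85, 0.85, 0.85, 0.85, 0.85, 0.6, 0.5]
}}

```text
time_s: 2.2
ee_pos: [0.4405, -0.2562, 0.017]
tcp_rot: [[0.977, 0.211, 0.001], [0.211, -0.977, -0.001], [0.001, 0.001, -1.0]]
ft_force: [0.1, 0.5, -0.1]
gripper_width: 0.657
```

Call:
{"fn": "arm_command", "kwargs": {
  "delta_pos": [
    [0, 0, 0],
    [0, 0, 0],
    [0, 0, 0],
    [0, 0, 0],
    [0, 0, -0.002],
    [0, 0, -0.005],
    [0, 0, -0.01],
    [0, 0, 0]
  ],
  "turn": [
    [0, 0, 0],
    [0, 0, 0],
    [0, 0, 0],
    [0, 0, 0],
    [0, 0, 0],
    [0, 0, 0],
    [0, 0, 0],
    [0, 0, 0]
  ],
  "hand": [0.5, 0.5, 0.5, 0.5, 0.5, 0.5, 0.5, 0.5]
}}

```text
time_s: 3.2
ee_pos: [0.4406, -0.2564, 0.0343]
tcp_rot: [[0.977, 0.211, 0.001], [0.211, -0.977, -0.001], [0.001, 0.001, -1.0]]
ft_force: [0.2, -0.5, -0.5]
gripper_width: 0.646
```

```bash
python3 -c "
from h import *
u=np.array([.120,.9928]); c=np.array([.5273,.0679]); p=c-.065*u; print('target',p,'jaw',-96.9)
to([p[0],p[1],.075],-96.9)
im=optics.capture('scene'); cv2.imwrite('pics/b.png',cv2.resize(im[130:230,270:430],None,fx=4,fy=4,interpolation=2))"
```

```text
target [0.5195   0.003368] jaw -96.9
t 3.2 pos [ 0.4406 -0.2564  0.0343] jaw -77.81 tilt [ 1.2e-03 -9.0e-04 -1.0e+00] F [ 0.21 -0.51 -0.54] w 0.6459
shift [ 0.132  -0.2372 -0.0408] turn z 0.3332
```

View pics/b.png

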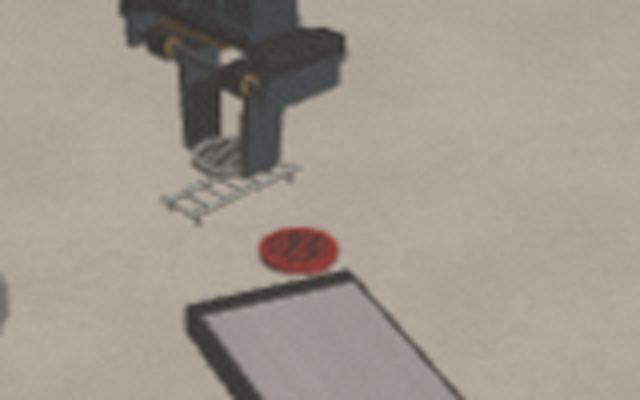

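The crop shows the grid held between the fingers (around (220,155)), clear above the rack. Lifting and carrying it over the plain end.

Call:
{"fn": "arm_command", "kwargs": {
  "delta_pos": [
    [0, 0, -0.025],
    [0.02, -0.0372, -0.016],
    [0.028, -0.05, 0],
    [0.028, -0.05, 0],
    [0.028, -0.05, 0],
    [0.028, -0.05, 0],
    [0, 0, 0],
    [0, 0, 0]
  ],
  "turn": [
    [0, 0, 0],
    [0, 0, 0],
    [0, 0, 0],
    [0, 0, 0],
    [0, 0, 0],
    [0, 0, 0],
    [0, 0, 0.167],
    [0, 0, 0.166]
  ],
  "hand": [0.5, 0.5, 0.5, 0.5, 0.5, 0.5, 0.5, 0.5]
}}

```text
time_s: 4.25
ee_pos: [0.5191, 0.0047, 0.0742]
tcp_rot: [[0.992, -0.123, -0.0], [-0.123, -0.992, 0.0], [-0.0, 0.0, -1.0]]
ft_force: [-0.7, 0.9, -0.9]
gripper_width: 0.64
```

```bash
python3 -c "
from h import *
to([.5195,.0034,.040],-96.9)
b=lambda n,x,y:cv2.resize(optics.capture(n)[y:y+100,x:x+160],None,fx=3,fy=3,interpolation=2)
cv2.imwrite('pics/d.png',np.vstack([b('scene',280,170),b('top',215,185)]))"
```

```text
t 4.25 pos [0.5191 0.0047 0.0742] jaw -97.09 tilt [-3.e-04  0.e+00 -1.e+00] F [-0.73  0.9  -0.91] w 0.6404
shift [0.0006 0.0012 0.0342] turn z -0.0034
```

View pics/d.png

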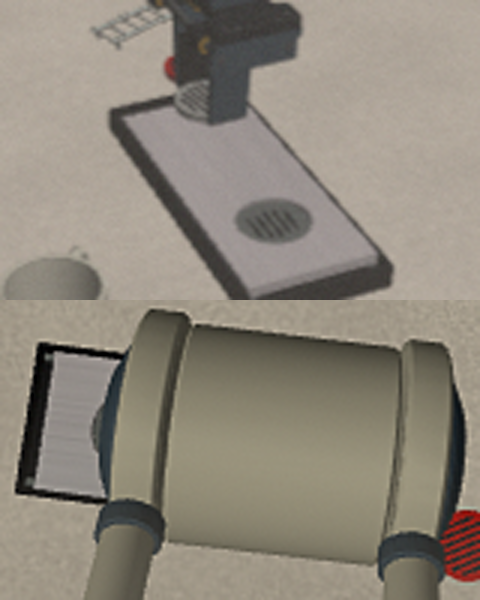

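The scene crop shows the grid held level above the plain end at (195,100), with the seat at (275,220). Lowering to just above the deck, then feeling for it.

Call:
{"fn": "arm_command", "kwargs": {
  "delta_pos": [
    [0.0006, 0.0012, 0.01],
    [0, 0, 0.01],
    [0, 0, 0.006],
    [0, 0, 0.003],
    [0, 0, 0.002],
    [0, 0, 0.001],
    [0, 0, 0.0005],
    [0, 0, 0]
  ],
  "turn": [
    [0, 0, -0.0034],
    [0, 0, 0],
    [0, 0, 0],
    [0, 0, 0],
    [0, 0, 0],
    [0, 0, 0],
    [0, 0, 0],
    [0, 0, 0]
  ],
  "hand": [0.5, 0.5, 0.5, 0.5, 0.5, 0.5, 0.5, 0.5]
}}

```text
time_s: 5.35
ee_pos: [0.5196, 0.0024, 0.042]
tcp_rot: [[0.993, -0.116, 0.0], [-0.116, -0.993, -0.0], [0.0, -0.0, -1.0]]
ft_force: [0.4, 0.3, -2.0]
gripper_width: 0.64
```

Call:
{"fn": "arm_command", "kwargs": {
  "delta_pos": [
    [0, 0, 0.0002],
    [0, 0, 0.0002],
    [0, 0, 0.0002],
    [0, 0, 0.0002],
    [0, 0, 0.0002],
    [0, 0, 0],
    [0, 0, 0],
    [0, 0, 0]
  ],
  "turn": [
    [0, 0, 0],
    [0, 0, 0],
    [0, 0, 0],
    [0, 0, 0],
    [0, 0, 0],
    [0, 0, 0],
    [0, 0, 0],
    [0, 0, 0]
  ],
  "hand": [0.5, 0.5, 0.5, 0.5, 0.5, 0.5, 0.5, 0.5]
}}

```text
time_s: 6.35
ee_pos: [0.5196, 0.0025, 0.0409]
tcp_rot: [[0.993, -0.117, 0.0], [-0.117, -0.993, 0.0], [0.0, -0.0, -1.0]]
ft_force: [-0.2, -0.1, -0.8]
gripper_width: 0.639
```

Call:
{"fn": "arm_command", "kwargs": {
  "delta_pos": [
    [0, 0, 0.0002],
    [0, 0, 0.0002],
    [0, 0, 0.0002],
    [0, 0, 0.0002],
    [0, 0, 0.0002],
    [0, 0, 0],
    [0, 0, 0],
    [0, 0, 0]
  ],
  "turn": [
    [0, 0, 0],
    [0, 0, 0],
    [0, 0, 0],
    [0, 0, 0],
    [0, 0, 0],
    [0, 0, 0],
    [0, 0, 0],
    [0, 0, 0]
  ],
  "hand": [0.5, 0.5, 0.5, 0.5, 0.5, 0.5, 0.5, 0.5]
}}

```text
time_s: 7.35
ee_pos: [0.5196, 0.0024, 0.0399]
tcp_rot: [[0.993, -0.117, 0.0], [-0.117, -0.993, 0.0], [0.0, -0.0, -1.0]]
ft_force: [0.1, 0.2, -0.9]
gripper_width: 0.643
```

Call:
{"fn": "arm_command", "kwargs": {
  "delta_pos": [
    [0, 0, 0.0002],
    [0, 0, 0.0002],
    [0, 0, 0.0002],
    [0, 0, 0.0002],
    [0, 0, 0],
    [0, 0, 0],
    [0, 0, 0],
    [0, 0, 0]
  ],
  "turn": [
    [0, 0, 0],
    [0, 0, 0],
    [0, 0, 0],
    [0, 0, 0],
    [0, 0, 0],
    [0, 0, 0],
    [0, 0, 0],
    [0, 0, 0]
  ],
  "hand": [0.5, 0.5, 0.5, 0.5, 0.5, 0.5, 0.5, 0.5]
}}

```text
time_s: 8.35
ee_pos: [0.5196, 0.0024, 0.0391]
tcp_rot: [[0.993, -0.117, 0.0], [-0.117, -0.993, 0.0], [0.0, -0.0, -1.0]]
ft_force: [-0.6, -0.3, -0.1]
gripper_width: 0.64
```

Call:
{"fn": "arm_command", "kwargs": {
  "delta_pos": [
    [0, 0, 0.0002],
    [0, 0, 0.0002],
    [0, 0, 0.0002],
    [0, 0, 0.0002],
    [0, 0, 0],
    [0, 0, 0],
    [0, 0, 0],
    [0, 0, 0]
  ],
  "turn": [
    [0, 0, 0],
    [0, 0, 0],
    [0, 0, 0],
    [0, 0, 0],
    [0, 0, 0],
    [0, 0, 0],
    [0, 0, 0],
    [0, 0, 0]
  ],
  "hand": [0.5, 0.5, 0.5, 0.5, 0.5, 0.5, 0.5, 0.5]
}}

```text
time_s: 9.35
ee_pos: [0.5196, 0.0024, 0.0383]
tcp_rot: [[0.993, -0.117, -0.0], [-0.117, -0.993, 0.0], [-0.0, -0.0, -1.0]]
ft_force: [0.1, -0.1, -0.8]
gripper_width: 0.641
```

Call:
{"fn": "arm_command", "kwargs": {
  "delta_pos": [
    [0, 0, 0.0002],
    [0, 0, 0.0002],
    [0, 0, 0.0002],
    [0, 0, 0.0002],
    [0, 0, 0],
    [0, 0, 0],
    [0, 0, 0],
    [0, 0, 0]
  ],
  "turn": [
    [0, 0, 0],
    [0, 0, 0],
    [0, 0, 0],
    [0, 0, 0],
    [0, 0, 0],
    [0, 0, 0],
    [0, 0, 0],
    [0, 0, 0]
  ],
  "hand": [0.5, 0.5, 0.5, 0.5, 0.5, 0.5, 0.5, 0.5]
}}

```text
time_s: 10.35
ee_pos: [0.5196, 0.0024, 0.0375]
tcp_rot: [[0.993, -0.117, 0.0], [-0.117, -0.993, 0.0], [0.0, -0.0, -1.0]]
ft_force: [-0.3, -0.3, 0.7]
gripper_width: 0.64
```

Call:
{"fn": "arm_command", "kwargs": {
  "delta_pos": [
    [0, 0, 0.0001],
    [0, 0, 0.0001],
    [0, 0, 0.0001],
    [0, 0, 0.0001],
    [0, 0, 0.0001],
    [0, 0, 0],
    [0, 0, 0],
    [0, 0, 0]
  ],
  "turn": [
    [0, 0, 0],
    [0, 0, 0],
    [0, 0, 0],
    [0, 0, 0],
    [0, 0, 0],
    [0, 0, 0],
    [0, 0, 0],
    [0, 0, 0]
  ],
  "hand": [0.5, 0.5, 0.5, 0.5, 0.5, 0.5, 0.5, 0.5]
}}

```text
time_s: 11.35
ee_pos: [0.5196, 0.0024, 0.0371]
tcp_rot: [[0.993, -0.117, 0.0], [-0.117, -0.993, -0.0], [0.0, 0.0, -1.0]]
ft_force: [-1.1, 0.1, 5.7]
gripper_width: 0.636
```

Contact: 5.7 N at TCP z 0.0371, so the deck is at about 0.0347, which agrees with the camera. Opening a little and raising 1.3 mm, so the tips overlap the rim but will clear the grid's top once it is seated.

Call:
{"fn": "arm_command", "kwargs": {
  "delta_pos": [
    [0, 0, 0],
    [0, 0, 0],
    [0, 0, 0],
    [0, 0, 0],
    [0, 0, -0.0005],
    [0, 0, -0.0004],
    [0, 0, -0.0004],
    [0, 0, 0]
  ],
  "turn": [
    [0, 0, 0],
    [0, 0, 0],
    [0, 0, 0],
    [0, 0, 0],
    [0, 0, 0],
    [0, 0, 0],
    [0, 0, 0],
    [0, 0, 0]
  ],
  "hand": [0.71, 0.71, 0.71, 0.71, 0.71, 0.71, 0.71, 0.71]
}}

```text
time_s: 12.35
ee_pos: [0.5196, 0.0024, 0.0384]
tcp_rot: [[0.993, -0.116, 0.0], [-0.116, -0.993, -0.0], [0.0, 0.0, -1.0]]
ft_force: [0.2, 0.3, 0.2]
gripper_width: 0.711
```

```bash
python3 -c "
from h import *
u=np.array([.120,.9928]); c=np.array([.5273,.0679])
g=.91*0;p=c+.0635*u; print('seat',p); to([p[0],p[1],.0384],-96.9)"
```

```text
seat [0.53492   0.1309428]
t 12.35 pos [0.5196 0.0024 0.0384] jaw -96.69 tilt [ 1.e-04 -0.e+00 -1.e+00] F [0.23 0.29 0.17] w 0.711
shift [ 0.0003 -0.1294 -0.    ] turn z 0.0037
```

Call:
{"fn": "arm_command", "kwargs": {
  "delta_pos": [
    [0, -0.004, 0],
    [0, -0.007, 0],
    [0, -0.008, 0],
    [0, -0.008, 0],
    [0, -0.008, 0],
    [0, -0.008, 0],
    [0, -0.008, 0],
    [0, -0.008, 0]
  ],
  "turn": [
    [0, 0, 0],
    [0, 0, 0],
    [0, 0, 0],
    [0, 0, 0],
    [0, 0, 0],
    [0, 0, 0],
    [0, 0, 0],
    [0, 0, 0]
  ],
  "hand": [0.71, 0.71, 0.71, 0.71, 0.71, 0.71, 0.71, 0.71]
}}

```text
time_s: 13.35
ee_pos: [0.5265, 0.0616, 0.0383]
tcp_rot: [[0.993, -0.117, 0.0], [-0.117, -0.993, -0.0], [0.0, 0.0, -1.0]]
ft_force: [-0.2, -0.2, 0.2]
gripper_width: 0.708
```

Call:
{"fn": "arm_command", "kwargs": {
  "delta_pos": [
    [0, -0.008, 0],
    [0, -0.008, 0],
    [0, -0.008, 0],
    [0, -0.007, 0],
    [0, -0.006, 0],
    [0, -0.005, 0],
    [0, -0.004, 0],
    [0, -0.003, 0]
  ],
  "turn": [
    [0, 0, 0.002],
    [0, 0, 0.002],
    [0, 0, 0],
    [0, 0, 0],
    [0, 0, 0],
    [0, 0, 0],
    [0, 0, 0],
    [0, 0, 0]
  ],
  "hand": [0.71, 0.71, 0.71, 0.71, 0.71, 0.71, 0.71, 0.71]
}}

```text
time_s: 14.35
ee_pos: [0.5323, 0.1099, 0.0383]
tcp_rot: [[0.993, -0.121, -0.0], [-0.121, -0.993, 0.0], [-0.0, -0.0, -1.0]]
ft_force: [0.6, -0.7, 0.6]
gripper_width: 0.711
```

```bash
python3 -c "
from h import *
to([.5349,.1309,.0384],-96.9)
cv2.imwrite('pics/e.png',cv2.resize(optics.capture('scene')[170:290,300:440],None,fx=4,fy=4,interpolation=2))"
```

```text
t 14.35 pos [0.5323 0.1099 0.0383] jaw -96.92 tilt [-0.  0. -1.] F [ 0.61 -0.66  0.58] w 0.7115
shift [ 0.     -0.0212 -0.0001] turn z -0.0004
```

View pics/e.png

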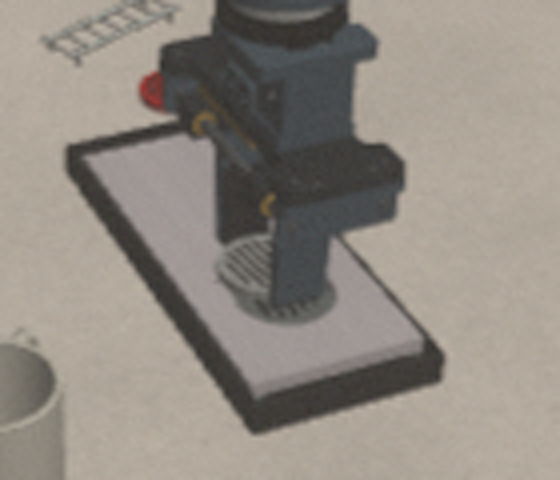

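The crop shows the grid at (245,265) between the fingers, partly over the seat at (285,300) and still flat on the deck. I'll push slowly from here.

Call:
{"fn": "arm_command", "kwargs": {
  "delta_pos": [
    [0, -0.003, 0],
    [0, -0.003, 0],
    [0, -0.003, 0],
    [0, -0.003, 0],
    [0, -0.002, 0],
    [0, -0.002, 0],
    [0, -0.0015, 0],
    [0, -0.0015, 0]
  ],
  "turn": [
    [0, 0, 0],
    [0, 0, 0],
    [0, 0, 0],
    [0, 0, 0],
    [0, 0, 0],
    [0, 0, 0],
    [0, 0, 0],
    [0, 0, 0]
  ],
  "hand": [0.71, 0.71, 0.71, 0.71, 0.71, 0.71, 0.71, 0.71]
}}

```text
time_s: 15.4
ee_pos: [0.5346, 0.1286, 0.0383]
tcp_rot: [[0.993, -0.121, -0.0], [-0.121, -0.993, 0.0], [-0.0, -0.0, -1.0]]
ft_force: [0.1, 0.0, 0.2]
gripper_width: 0.713
```

Call:
{"fn": "arm_command", "kwargs": {
  "delta_pos": [
    [0, -0.0005, 0],
    [0, -0.0005, 0],
    [0, -0.0005, 0],
    [0, -0.0005, 0],
    [0, -0.0005, 0],
    [0, -0.0005, 0],
    [0, -0.0005, 0],
    [0, -0.0005, 0]
  ],
  "turn": [
    [0, 0, 0],
    [0, 0, 0],
    [0, 0, 0],
    [0, 0, 0],
    [0, 0, 0],
    [0, 0, 0],
    [0, 0, 0],
    [0, 0, 0]
  ],
  "hand": [0.71, 0.71, 0.71, 0.71, 0.71, 0.71, 0.71, 0.71]
}}

```text
time_s: 16.4
ee_pos: [0.535, 0.1325, 0.0383]
tcp_rot: [[0.993, -0.121, -0.0], [-0.121, -0.993, 0.0], [-0.0, 0.0, -1.0]]
ft_force: [0.0, 0.2, -0.1]
gripper_width: 0.709
```

```bash
python3 -c "
from h import *
to([.5349,.1309,.0384],-96.9)
cv2.imwrite('pics/f.png',cv2.resize(optics.capture('scene')[200:290,320:440],None,fx=5,fy=5,interpolation=2))"
```

```text
t 16.4 pos [0.535  0.1325 0.0383] jaw -96.92 tilt [-1.e-04  0.e+00 -1.e+00] F [ 0.04  0.21 -0.08] w 0.709
shift [ 0.0001  0.0016 -0.0001] turn z -0.0004
```

View pics/f.png

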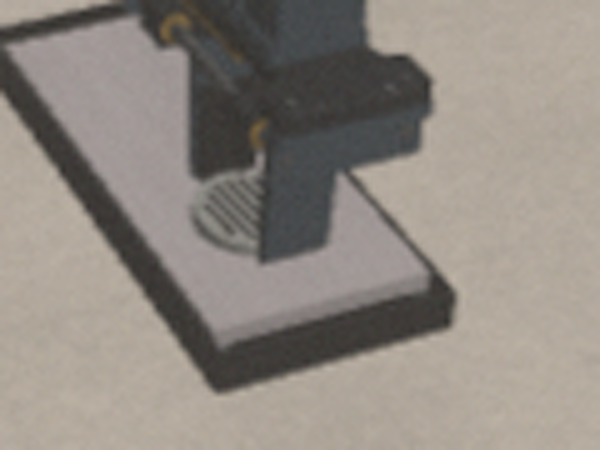

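The seat is now covered by the grid at about (240,210), but I can't tell from this crop whether it has dropped. Pushing 3 mm further and watching the force.

Call:
{"fn": "arm_command", "kwargs": {
  "delta_pos": [
    [0, -0.0004, 0],
    [0, -0.0004, 0],
    [0, -0.0004, 0],
    [0, -0.0004, 0],
    [0, -0.0004, 0],
    [0, -0.0004, 0],
    [0, -0.0004, 0],
    [0, -0.0004, 0]
  ],
  "turn": [
    [0, 0, 0],
    [0, 0, 0],
    [0, 0, 0],
    [0, 0, 0],
    [0, 0, 0],
    [0, 0, 0],
    [0, 0, 0],
    [0, 0, 0]
  ],
  "hand": [0.71, 0.71, 0.71, 0.71, 0.71, 0.71, 0.71, 0.71]
}}

```text
time_s: 17.45
ee_pos: [0.5354, 0.1357, 0.0383]
tcp_rot: [[0.993, -0.121, -0.0], [-0.121, -0.993, -0.0], [-0.0, 0.0, -1.0]]
ft_force: [-0.1, -0.0, -0.1]
gripper_width: 0.71
```

```bash
python3 -c "
from h import *
to([.5349,.1309,.0384],-96.9)
cv2.imwrite('pics/g.png',cv2.resize(optics.capture('scene')[215:270,340:410],None,fx=8,fy=8,interpolation=2))"
```

```text
t 17.45 pos [0.5354 0.1357 0.0383] jaw -96.92 tilt [-1.e-04 -0.e+00 -1.e+00] F [-0.14 -0.   -0.12] w 0.7102
shift [ 0.0001  0.0048 -0.0001] turn z -0.0004
```

View pics/g.png

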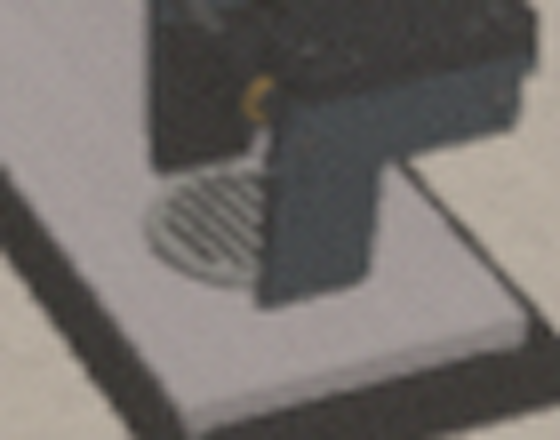

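The grid's left edge is at full-image x≈358. It did not advance over the last 3 mm of finger travel, the force stayed near 0, and its rim looks thinner, so it appears to have dropped. I'll open wider, retreat straight up and check.

Call:
{"fn": "arm_command", "kwargs": {
  "delta_pos": [
    [0, 0, 0],
    [0, 0, 0],
    [0, 0, -0.005],
    [0, 0, -0.02],
    [0, 0, -0.03],
    [0, 0, -0.04],
    [0, 0, -0.04],
    [0, 0, -0.03]
  ],
  "turn": [
    [0, 0, 0],
    [0, 0, 0],
    [0, 0, 0],
    [0, 0, 0],
    [0, 0, 0],
    [0, 0, 0],
    [0, 0, 0],
    [0, 0, 0]
  ],
  "hand": [0.76, 0.8, 0.8, 0.8, 0.8, 0.8, 0.8, 0.8]
}}

```text
time_s: 18.5
ee_pos: [0.5356, 0.1357, 0.2055]
tcp_rot: [[0.993, -0.12, 0.002], [-0.12, -0.993, 0.0], [0.001, -0.0, -1.0]]
ft_force: [0.6, 0.0, -0.2]
gripper_width: 0.799
```

Run:
```python
from h import *
to([.5349,.1309,.0384]); im=optics.capture('scene'); U=8
cv2.imwrite('pics/k.png',cv2.resize(im[210:280,330:415],None,fx=8,fy=8,interpolation=2))
a=cv2.imread('pics/scene0.png')
# predicted outlines of the grid's top if seated / still on deck (seat centre S)
S=np.array([.5348,.1312])
for nm,z in(("seated top",.0367),("on deck top",.0417)):
    P=np.array([proj('scene',[S[0]+.03*np.cos(t),S[1]+.03*np.sin(t),z]) for t in np.linspace(0,6.28,90)]); print(nm,P.min(0).round(1),P.max(0).round(1))
```

```text
t 18.5 pos [0.5356 0.1357 0.2055] jaw -96.92 tilt [ 1.5e-03  2.0e-04 -1.0e+00] F [ 0.64  0.04 -0.15] w 0.7993
shift [-0.0004  0.005   0.1671] turn z None
seated top [358.2 235.1] [382.8 249.9]
on deck top [358.3 233.5] [382.9 248.3]
```

View pics/k.png

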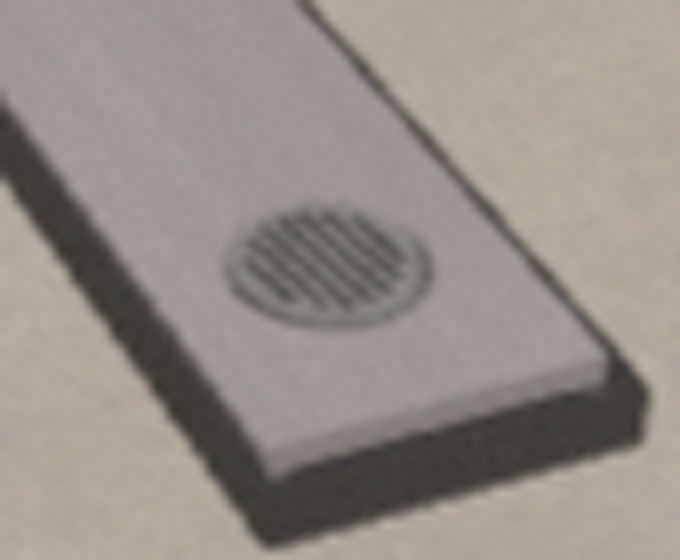

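The crop shows the grid seated. Its outline runs over rows 235.2–251 at x 358–384; the predicted top edge is 235.1 if seated and 233.5 if still on the deck. Only a thin, even rim stands above the deck, and the gripper is clear, so I'm handing it in.

```bash
python3 -c "
from cell import ctrl; print(ctrl.sign_off())"
```

```text
the job is handed in; nothing more can be done
None
```

The drip grid is back in its seat, and I handed the job in just after 18.5 s on the robot's clock; no verdict was reported.

- **How it went:** I pinched the grid off the rack and felt it down onto the plain end of the deck, where the highest force I read was about 6 N. I then opened the jaws slightly and pushed it along the deck with the rear finger until it dropped. During the push no force reading passed about 1.1 N.
- **Last checks:** The grid's outline in the scene picture matched the seated height (top edge at row 235.2, predicted 235.1 seated or 233.5 on the deck). Its rim looked thin and even, so it appears level. The gripper was open and about 17 cm above the deck.
- **Limits of these checks:** Force was only read at the end of each move. I never felt a distinct drop, so the seating was judged from the pictures and from the grid staying put over the last 3 mm of finger travel.
- **Disagreements:** I pictured 13 views against the budget of 10. The camera heights of the deck corners disagreed (30–35 mm); contact put the deck at about 34.7 mm, and that is what I used. I didn't re-measure the bystanders, but the arm never went near them.

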